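# Find the loose lid bolt and hold the lid up for the fitter

## Robot

A 7-joint arm with a two-finger parallel gripper is mounted at the origin on the work surface. World frame = base frame: x ahead of the robot, y to its left, z up, the work surface at z = 0. Lengths are in m, angles in rad, forces in N, time in s.
With the tool pointing down it reaches from about 0.4 to 0.85 m from the base axis. Payload 4.5 kg.
Tool frame: the origin (TCP) lies at the very end of the fingers, on their centre line; the grasp point (between the pads) lies 19 mm behind it; z points along the fingers, y is the direction in which the jaws open and shut (so a half turn about z gives the same grasp; the last joint's range is limited). The gripper opens to 88 mm and grips with 3 to 60 N. Pads are 18 mm wide; open, the fingers measure 123 mm over their backs; the gripper's body (75 mm by 187 mm) begins 45 mm behind the grasp point.
Start: joints at [-1.174, 0.689, -0.195, 1.565, 0.157, 0.902, -0.215], TCP at [0.222, 0.584, 0.21] pointing down, gripper open.
Joint ranges: [-3.01, 3.01], [-0.46, 2.08], [-1.47, 1.51], [0.13, 2.56], [-1, 4.14], [0.04, 2.09], [-2.66, 2.66]. Speed limits (rad/s): [2.57, 2.57, 3.14, 3.14, 3.14, 3.14, 3.14].

## Interface

Orientations are given as [roll, pitch, yaw] about the fixed x, y, z axes, in that order (R = Rz(yaw) Ry(pitch) Rx(roll)).
In Python, from workcell import r gives the robot as it stands. The module is installed in compiled form; this text tells all that it offers.
- The arm moves only by the shell command python3 -m jog 'ROWS' [FORCE]. ROWS is a JSON object of lists of equal length, an entry for each row: "linear": the shift along the world's x, y, z in cm, a list of three; "dr": the turn, a rotation vector about the world's x, y, z in rad, a list of three; "gripper": the opening, from -1 (shut) to 1 (fully open), so that 0 is half open. A call has 1 to 10 rows; each row shifts and turns the pose as measured when the row begins; what a row does not reach is not made up. A row lasts 1/12 s, in which the tool goes at most 41.7 mm and 7.16 degrees, less where a joint would pass 70% of its speed; a pose out of reach is approached as far as the arm can. A call is refused whole if a number of a shift passes 4.17 or a number of a turn 0.125, either way. A call with a gripper value outside its range is refused whole. The fingers move at their own pace and stop on an object; FORCE is the grip in N (left out, the last holds). Time passes only in rows, so rows that do not move let the fingers close. It gives the time, the measured TCP pose, the force and the opening at its end, in the units of the state.
- r.get_state(): the state, without advancing time (a new reading comes with each control period).
- r.read_camera(name): name is "scene" or "top" or "wrist"; returns a dict with "img" (400x640x3 uint8, red, green, blue), "intrinsics" (3x3 intrinsics, pixels), "D" ([k1, k2, p1, p2, k3] as OpenCV has them; the pictures are not rectified), "extrinsics" (4x4, takes a point from world to camera coordinates); the wrist camera has in their place "hand_eye" (4x4, takes a point from camera to tool coordinates, whose origin is the TCP and whose axes are the flange's). Camera axes: x right, y up, looking along -z (the intrinsics and any distortion apply to the point x, -y, -z); pixel columns grow to the right and rows downward; lengths in m; the calibration is good to about 2 mm. A picture is of the moment at which its call begins: read the wrist's pose just before it. There is no depth.
- r.finish_job(): hands the job in, once; it reports no verdict.
Trained networks look in the newest picture that a camera, given by its name, has taken for a name from the list of things; names that differ only in an ending like _2 or _b are one class to them, and where a whole thing is asked for, a point or a joint stands for the part that bears it (a point fixed in the world has none). Each returns a list of dicts, best first, with "p" (0 to 1); they miss things now and then, are a little off and sometimes report something else, mostly with a low value. They report only what shows in the picture. A call takes as long as a camera call.
- r.silhouettes(label, camera): "mask" (400x640 bool, what is visible of it).
- r.mark_of(label, camera): "point" ([x, y, z] in m, in world coordinates, good to about 4 mm: a listed point, or the origin of a listed thing).
The state is a dict: "time": time; "joint_positions": joint angles; "dq": joint speeds; "effort": joint torques, N m; "position": TCP position; "tool_rot": TCP orientation; "wrist_force": force on the tool from outside, world axes, zero at the start; "torque": the same for the moment, N m; "finger_gap": opening from 0.0 (shut) to 1.0 (fully open).
Only numpy, scipy, OpenCV 4.12 (cv2) and the standard library are available. Lean on these libraries where they do the work, as an engineer would, in place of code of your own. Each camera call takes 0.05 s, during which the arm holds its last target. There are 200 camera calls.

## Task

Set the slider of the inspection lamp's dimmer to its green mark. Then tap the knobs of the three lidded pots on top with the fingertips, working along from the robot's left to its right, to find the one whose bolt is loose (the knob gives a few millimetres under the finger), and lift that lid by its knob. Finish while still holding it, level and still, about a hand's breadth above its own pot so that the fitter can get at the bolt from below; leave the other two lids shut and everything else standing where it is.

Things in the scene. Friction and masses are not known exactly. Their poses are not given: they have to be found in the camera images.
- knob_a (a point): Lid knob a: bright steel, round part 36 mm across, 18 mm tall, on a 16 mm neck. The point is the middle of the round part, on its axis: flat top 9 mm above it, lid 21 mm below it, table 131 mm below it. All three knobs look alike; one of them is loose: about 2 N on top sinks it 4 mm on a soft washer, it springs back, and pulled up it rises 4 mm before the lid follows. The tight ones do not give.
- cover_a (a point): Black enamel lid a on pot a: 168 mm across, domed 22 mm, 0.38 to 0.54 kg with its knob. The point is the centre of its rim's underside, which lies on the pot's rim; z runs up along the knob's axis. It lies loose, its collar 5 mm deep inside the rim with 5 mm of play.
- lid_a: The same lid a as a body (origin at cover_a).
- pot_a: Black enamel pot a: 164 mm across, 88 mm high to the rim; two wire handles along its y axis reach 114 mm from its centre at 65 to 79 mm height; 1.1 kg, loose; origin under its centre. The pots stand in a row from the robot's left (y above 0.25) over the middle (y near 0, farther out) to its right (y below -0.25), a, b, c in any order.
- knob_b (a point): Lid knob b: bright steel, round part 36 mm across, 18 mm tall, on a 16 mm neck. The point is the middle of the round part, on its axis: flat top 9 mm above it, lid 21 mm below it, table 131 mm below it. All three knobs look alike; one of them is loose: about 2 N on top sinks it 4 mm on a soft washer, it springs back, and pulled up it rises 4 mm before the lid follows. The tight ones do not give.
- cover_b (a point): Black enamel lid b on pot b: 168 mm across, domed 22 mm, 0.38 to 0.54 kg with its knob. The point is the centre of its rim's underside, which lies on the pot's rim; z runs up along the knob's axis. It lies loose, its collar 5 mm deep inside the rim with 5 mm of play.
- lid_b: The same lid b as a body (origin at cover_b).
- pot_b: Black enamel pot b: 164 mm across, 88 mm high to the rim; two wire handles along its y axis reach 114 mm from its centre at 65 to 79 mm height; 1.1 kg, loose; origin under its centre. The pots stand in a row from the robot's left (y above 0.25) over the middle (y near 0, farther out) to its right (y below -0.25), a, b, c in any order.
- knob_c (a point): Lid knob c: bright steel, round part 36 mm across, 18 mm tall, on a 16 mm neck. The point is the middle of the round part, on its axis: flat top 9 mm above it, lid 21 mm below it, table 131 mm below it. All three knobs look alike; one of them is loose: about 2 N on top sinks it 4 mm on a soft washer, it springs back, and pulled up it rises 4 mm before the lid follows. The tight ones do not give.
- cover_c (a point): Black enamel lid c on pot c: 168 mm across, domed 22 mm, 0.38 to 0.54 kg with its knob. The point is the centre of its rim's underside, which lies on the pot's rim; z runs up along the knob's axis. It lies loose, its collar 5 mm deep inside the rim with 5 mm of play.
- lid_c: The same lid c as a body (origin at cover_c).
- pot_c: Black enamel pot c: 164 mm across, 88 mm high to the rim; two wire handles along its y axis reach 114 mm from its centre at 65 to 79 mm height; 1.1 kg, loose; origin under its centre. The pots stand in a row from the robot's left (y above 0.25) over the middle (y near 0, farther out) to its right (y below -0.25), a, b, c in any order.
- dimmer (a joint): Position of the inspection lamp's dimmer slider along its straight track, m: 0 at one end, 0.12 at the other; growing values run along +y of dimmer_box. Stiff to slide: about 1.5 N; it stays where it is left. The green mark is at 0.085.
- dimmer_grip (a point): The dimmer's black slider grip with a white line, 24 mm across the track, 16 mm along it, 28 mm tall above the panel; this point is on its centre line, 12 mm below its top and 16 mm above the panel (54 mm above the table).
- dimmer_mark (a point): Where dimmer_grip is when the slider stands at the pair of green ticks, one each side of the track.
- dimmer_box: Fixed grey dimmer box with an aluminium panel, 100 mm (x) by 200 mm (y, along the track) by 38 mm high, turned up to 13 degrees; origin at the centre of its underside. Robot fingers fit freely above the panel.
- screwdriver: Bystander: red-handled screwdriver lying behind the pots, 200 mm long; origin at its middle.
- mug: Bystander: white mug, 80 mm across, 85 mm high; origin under its centre.
- marker: Bystander: blue marker pen lying near the robot on its right, 145 mm long; origin at its underside.
- bottle: Bystander: green water bottle with a red cap, 72 mm across, 220 mm high, back right; origin under its centre.
- parts_tray: Bystander: grey tray of spare knobs and screws, 100 by 130 by 28 mm; origin under its centre.
- carton: Bystander: open packing carton, 200 by 260 by 110 mm, far right; origin under its centre.

How it is judged:
By the outcome, as a careful person would: the job done as asked, in the order asked, and still so for the second after the job is handed in, while the arm keeps its last pose, push and grip.
It also fails if it takes over 61 s, if anything falls off the work surface, if the arm or the gripper's body presses on something with over 40 N, if the wrist force passes 120 N, or if a joint passes its speed limit or range.

## Working session

There is one attempt and no reset: what is moved stays moved. The work goes in short steps, Python scripts to look and compute and a shell command to move; the robot and the scene stay as the last step left them, time stands still between calls to the robot, and variables do not carry over. Pictures are saved under pics/ and viewed, about 8 in all and at most 12, crops included, and the job is handed in when it is done.

```bash
mkdir -p pics; cat > h.py <<'E'
from workcell import r
import cv2, numpy as np
def st():
    s=r.get_state(); print({k:np.round(s[k],4).tolist() for k in ("time","position","tool_rot","wrist_force","finger_gap","joint_positions")}); return s
def shot(cam,name):
    c=r.read_camera(cam); cv2.imwrite("pics/"+name,c["img"][...,::-1]); return c
def marks(labels,cam):
    for l in labels:
        for d in r.mark_of(l,cam)[:4]:
            if d["p"]>.2: print(cam,l,round(d["p"],2),np.round(d["point"],4).tolist())
E
python3 - <<'E'
from h import *
st()
for c in ("top","scene"):
    shot(c,c+"0.png")
    marks(["knob_a","cover_a","dimmer_grip","dimmer_mark","dimmer_box","mug","bottle","parts_tray","carton","marker"],c)
st()
E
```

```text
{'time': 0.0, 'position': [0.2216, 0.5837, 0.2089], 'tool_rot': [-3.1398, 0.0001, 2.7789], 'wrist_force': [-0.2367, -0.2378, -0.4364], 'finger_gap': 1.0022, 'joint_positions': [-1.1742, 0.69, -0.1945, 1.5663, 0.1573, 0.9025, -0.2151]}
top knob_a 0.83 [0.6559, -0.0471, 0.1327]
top knob_a 0.82 [0.4886, -0.3633, 0.1327]
top knob_a 0.46 [0.5163, 0.3134, 0.1295]
top cover_a 0.8 [0.662, -0.047, 0.0892]
top cover_a 0.67 [0.5172, 0.3127, 0.0895]
top cover_a 0.55 [0.4926, -0.3608, 0.092]
top dimmer_grip 0.57 [0.4928, -0.3587, 0.0865]
top dimmer_mark 0.93 [0.44, 0.0161, 0.051]
top dimmer_box 0.64 [0.4441, -0.0135, 0.001]
top bottle 0.7 [0.6724, -0.428, 0.0013]
top bottle 0.5 [0.443, -0.0286, 0.0535]
top parts_tray 0.74 [0.73, -0.2816, 0.0007]
top carton 0.92 [0.4445, -0.6712, -0.0017]
top marker 0.68 [0.7313, -0.2831, 0.0007]
top marker 0.45 [0.3305, -0.1976, -0.0002]
scene knob_a 0.84 [0.4892, -0.3594, 0.1308]
scene knob_a 0.79 [0.655, -0.0426, 0.13]
scene knob_a 0.65 [0.5181, 0.3175, 0.1319]
scene knob_a 0.41 [0.4937, -0.3633, 0.0845]
scene cover_a 0.74 [0.6599, -0.0486, 0.0845]
scene cover_
[... 205 characters left out ...]
0.0462, 0.0884]
scene dimmer_box 0.72 [0.4456, -0.0143, -0.0021]
scene mug 0.95 [0.7945, -0.0079, 0.0012]
scene bottle 0.94 [0.6749, -0.4297, -0.0036]
scene bottle 0.39 [0.4894, -0.3597, -0.0027]
scene parts_tray 0.79 [0.7301, -0.284, -0.0013]
scene parts_tray 0.67 [0.6744, -0.4258, -0.0014]
scene carton 0.79 [0.448, -0.6718, -0.0006]
scene carton 0.45 [0.4442, -0.014, 0.0012]
scene marker 0.57 [0.3289, -0.1986, 0.0011]
scene marker 0.35 [0.4904, -0.3662, 0.0847]
{'time': 1.1, 'position': [0.2218, 0.5844, 0.2097], 'tool_rot': [3.1415, -0.0, 2.7788], 'wrist_force': [-0.5828, 0.4499, -0.5619], 'finger_gap': 0.9975, 'joint_positions': [-1.1742, 0.6891, -0.1946, 1.5653, 0.1573, 0.9025, -0.2151]}
```

View pics/top0.png

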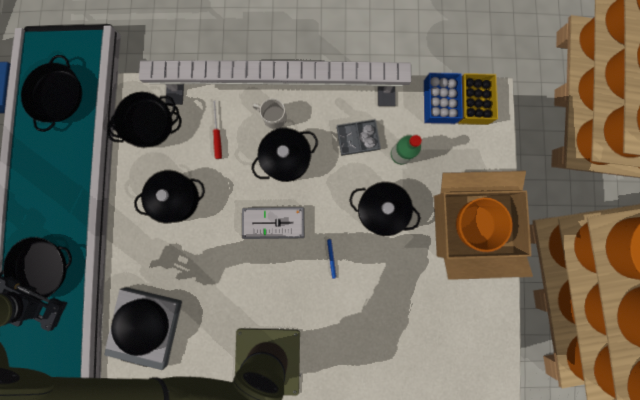

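View pics/scene0.png

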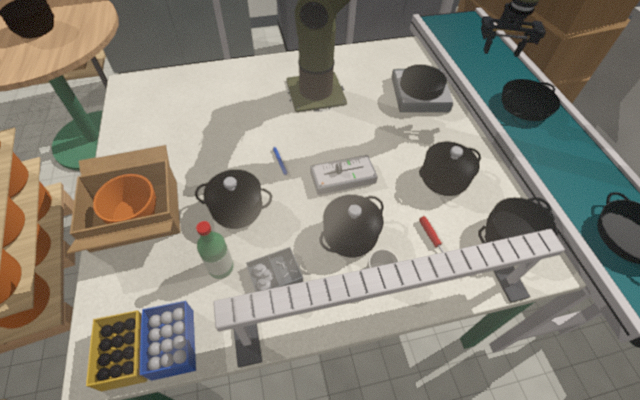

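The top view shows the pots at px (169,195), (284,153) and (385,208). The slider is at (283,222) with the green ticks to its left at (265,225), and the robot is at the bottom. The scene view agrees. I'll move above the dimmer.

```bash
python3 -m jog '{"linear":[[1.35,-3.75,0.3],[1.35,-3.75,0.3],[1.35,-3.75,0.3],[1.35,-3.75,0.3],[1.35,-3.75,0.3],[1.35,-3.75,0.3],[1.35,-3.75,0.3],[1.35,-3.75,0.3]],"dr":[[0,0,0.05],[0,0,0.05],[0,0,0.05],[0,0,0.05],[0,0,0.05],[0,0,0.05],[0,0,0.05],[0,0,0.05]],"gripper":[1,1,1,1,1,1,1,1]}' 20
```

```text
time: 1.77
position: [0.3248, 0.2833, 0.234]
tool_rot: [3.132, -0.004, -3.068]
wrist_force: [0.5, -0.4, 0.1]
finger_gap: 1.002
```

```bash
python3 -m jog '{"linear":[[1.4,-3.8,0],[1.4,-3.8,0],[1.4,-3.8,0],[1.4,-3.8,0],[1.4,-3.8,0],[1.4,-3.8,0],[1.4,-3.8,0],[1.4,-3.2,0],[0,0,0]],"dr":[[0,0,0],[0,0,0],[0,0,0],[0,0,0],[0,0,0],[0,0,0],[0,0,0],[0,0,0],[0,0,0]],"gripper":[1,1,1,1,1,1,1,1,1]}' 
python3 - <<'E'
from h import *
st(); c=shot("wrist","w1.png"); print(np.round(c["hand_eye"],4).tolist())
marks(["dimmer_grip","dimmer_mark","dimmer_box","knob_a"],"wrist")
E
```

```text
time: 2.52
position: [0.4415, -0.0338, 0.237]
tool_rot: [3.135, 0.005, -3.078]
wrist_force: [-0.3, -0.7, -0.6]
finger_gap: 1.001
{'time': 2.5167, 'position': [0.4415, -0.0338, 0.237], 'tool_rot': [3.1346, 0.0054, -3.078], 'wrist_force': [-0.3196, -0.6585, -0.5972], 'finger_gap': 1.0006, 'joint_positions': [0.2452, 0.4301, -0.387, 2.0505, 0.2368, 0.6975, 1.3428]}
[[0.0002, 0.9645, 0.264, 0.0673], [1.0, -0.0004, 0.0007, 0.0006], [0.0008, 0.264, -0.9645, -0.1755], [0.0, 0.0, 0.0, 1.0]]
wrist dimmer_grip 0.88 [0.4418, -0.0249, 0.052]
wrist dimmer_mark 0.79 [0.4431, 0.0171, 0.0549]
wrist dimmer_box 0.66 [0.4493, -0.0116, 0.0028]
```

View pics/w1.png

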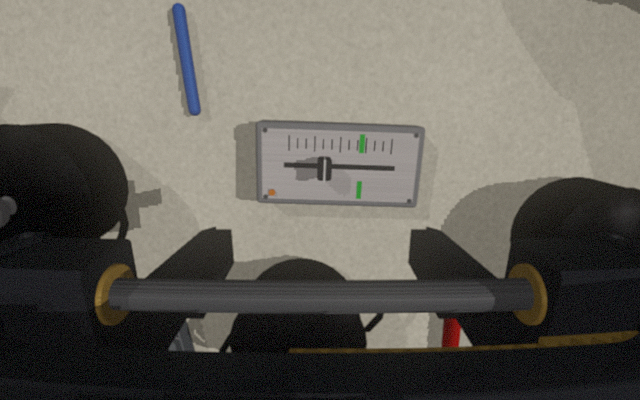

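The slider is at px (324,168) and the green ticks are at (362,144) and (359,190), toward +y. I'll project these onto the panel plane.

```bash
cat >> h.py <<'E'
from scipy.spatial.transform import Rotation as Ro
def px2w(c,s,uv,z):
    q=cv2.undistortPoints(np.array([uv],float).reshape(-1,1,2),c["intrinsics"],np.array(c["D"]))[:,0]
    d=np.c_[q[:,0],-q[:,1],-np.ones(len(q))]
    if "hand_eye" in c:
        T=np.eye(4);T[:3,:3]=Ro.from_euler("xyz",s["tool_rot"]).as_matrix();T[:3,3]=s["position"];T=T@c["hand_eye"]
    else: T=np.linalg.inv(c["extrinsics"])
    D=d@T[:3,:3].T; o=T[:3,3]
    return o+D*((z-o[2])/D[:,2])[:,None]
E
python3 - <<'E'
from h import *
s=r.get_state(); c=r.read_camera("wrist")
print(np.round(px2w(c,s,[(265,129),(416,134),(265,197),(409,201),(362,144),(359,190),(285,165),(393,168)],.038),4).tolist())
print("grip top",np.round(px2w(c,s,[(324,158),(324,180),(324,168)],.066),4).tolist())
m=r.silhouettes("dimmer_grip","wrist")[0]["mask"];v,u=np.nonzero(m);print(u.min(),u.max(),v.min(),v.max(),u.mean(),v.mean())
E
```

```text
[[0.4036, -0.089, 0.038], [0.3954, 0.0866, 0.038], [0.4854, -0.0862, 0.038], [0.4771, 0.0906, 0.038], [0.4121, 0.0247, 0.038], [0.4679, 0.0272, 0.038], [0.444, -0.0638, 0.038], [0.4376, 0.065, 0.038]]
grip top [[0.4275, -0.0193, 0.066], [0.4521, -0.0173, 0.066], [0.4386, -0.0184, 0.066]]
308 322 158 183 314.94505494505495 170.37087912087912
```

The arm was still drifting between the two shots, so I'll redo this with matching pose and picture, using w1's recorded pose.

```bash
python3 - <<'E'
from h import *
s=st(); c=r.read_camera("wrist")
s0=dict(position=[0.4415,-0.0338,0.237],tool_rot=[3.1346,0.0054,-3.078])
print(np.round(px2w(c,s0,[(265,129),(416,134),(265,197),(409,201),(362,144),(359,190),(285,165),(393,168)],.038),4).tolist())
print("w1 grip top",np.round(px2w(c,s0,[(324,168)],.066),4).tolist())
m=r.silhouettes("dimmer_grip","wrist")[0]["mask"];v,u=np.nonzero(m);print(u.min(),u.max(),v.min(),v.max())
print("now",px2w(c,s,[(u.mean(),v.mean())],.054))
marks(["dimmer_grip","dimmer_mark","dimmer_box"],"wrist")
h=cv2.cvtColor(c["img"],cv2.COLOR_RGB2HSV); g=((h[...,0]>45)&(h[...,0]<75)&(h[...,1]>150)&(h[...,2]>60)).astype(np.uint8)
n,l,S,C=cv2.connectedComponentsWithStats(g)
for i in range(1,n):
    if S[i,4]>20: print("green",S[i],C[i],px2w(c,s,[C[i]],.038))
E
```

```text
{'time': 2.8667, 'position': [0.4388, -0.0243, 0.2372], 'tool_rot': [3.1306, 0.0035, -3.0625], 'wrist_force': [-0.103, 1.1104, -0.6507], 'finger_gap': 1.0008, 'joint_positions': [0.2331, 0.4275, -0.3956, 2.0564, 0.2345, 0.6968, 1.3391]}
[[0.4058, -0.0988, 0.038], [0.4002, 0.0767, 0.038], [0.4877, -0.0972, 0.038], [0.4819, 0.0795, 0.038], [0.416, 0.0147, 0.038], [0.4718, 0.0165, 0.038], [0.4466, -0.0742, 0.038], [0.4421, 0.0545, 0.038]]
w1 grip top [[0.4418, -0.0286, 0.066]]
307 321 159 182
now [[ 0.44473223 -0.02873758  0.054     ]]
wrist dimmer_grip 0.84 [0.4445, -0.0274, 0.0531]
wrist dimmer_grip 0.55 [0.6565, -0.0508, 0.0886]
wrist dimmer_mark 0.63 [0.4425, 0.0157, 0.056]
wrist dimmer_box 0.97 [0.4462, -0.0084, 0.0012]
wrist dimmer_box 0.71 [0.3347, -0.2059, 0.0002]
green [351 138   4  17  43] [352.6744186 146.       ] [[0.41537486 0.01391839 0.038     ]]
green [348 185   4  15  38] [349.28947368 192.07894737] [[0.47139018 0.01568184 0.038     ]]
```

```bash
python3 -m jog '{"linear":[[0.6,-0.4,-3],[0,0,-4],[0,0,-4],[0,0,-4],[0,0,-2.4],[0,0,0],[0,0,0]],"dr":[[0,0,-0.045],[0,0,0],[0,0,0],[0,0,0],[0,0,0],[0,0,0],[0,0,0]],"gripper":[0.3,0.3,0.3,0.3,0.3,0.3,0.3]}' 20; python3 -c "
from h import *
st();r.read_camera('wrist');st()"
```

```text
time: 3.7
position: [0.4506, -0.0273, 0.0597]
tool_rot: [3.131, 0.018, -3.109]
wrist_force: [0.3, -0.4, -0.3]
finger_gap: 0.646
{'time': 3.7, 'position': [0.4506, -0.0273, 0.0597], 'tool_rot': [3.1305, 0.0177, -3.1095], 'wrist_force': [0.281, -0.4451, -0.2638], 'finger_gap': 0.6464, 'joint_positions': [0.0421, 0.7591, -0.1207, 2.2179, 0.4494, 0.1666, 1.1148]}
{'time': 3.75, 'position': [0.4509, -0.0271, 0.0601], 'tool_rot': [3.1301, 0.0187, -3.1095], 'wrist_force': [-0.7183, -0.6182, -0.7175], 'finger_gap': 0.6527, 'joint_positions': [0.0427, 0.7581, -0.1216, 2.2176, 0.4494, 0.1669, 1.1148]}
```

```bash
cat >> h.py <<'E'
def lev(yaw,pos=None):
    s=st(); R=Ro.from_euler("xyz",s["tool_rot"]); T=Ro.from_euler("xyz",[np.pi,0,yaw])
    print("dr",np.round((T*R.inv()).as_rotvec(),3).tolist()); 
    if pos is not None: print("dcm",np.round((np.array(pos)-s["position"])*100,2).tolist())
    return s
E
python3 -m jog '{"linear":[[-0.6,-0.1,-0.9],[0,0,-0.8],[0,0,0]],"dr":[[-0.011,0.018,0],[0,0,0],[0,0,0]],"gripper":[0.3,0.3,0.3]}'; python3 -c "
from h import *
lev(-3.11,[.4445,-.028,.0435])"
```

```text
time: 4.0
position: [0.4477, -0.028, 0.0457]
tool_rot: [3.14, 0.007, -3.11]
wrist_force: [0.5, -0.9, -0.4]
finger_gap: 0.647
{'time': 4.0, 'position': [0.4477, -0.028, 0.0457], 'tool_rot': [3.1404, 0.007, -3.1104], 'wrist_force': [0.4715, -0.9332, -0.4233], 'finger_gap': 0.647, 'joint_positions': [0.0146, 0.7896, -0.0871, 2.2227, 0.4566, 0.1381, 1.1028]}
dr [-0.001, 0.007, 0.0]
dcm [-0.32, 0.0, -0.22]
```

Next I'll close on the slider.

```bash
python3 -m jog '{"linear":[[-0.3,0,-0.2],[0,0,0],[0,0,0],[0,0,0],[0,0,0],[0,0,0]],"dr":[[0,0.007,0],[0,0,0],[0,0,0],[0,0,0],[0,0,0],[0,0,0]],"gripper":[-1,-1,-1,-1,-1,-1]}' 20; python3 -c "
from h import *
lev(-3.11,[.4434,.0148,.0435])"
```

```text
time: 4.5
position: [0.4461, -0.0284, 0.0458]
tool_rot: [3.14, 0.004, -3.111]
wrist_force: [-0.4, 0.2, 0.4]
finger_gap: 0.217
{'time': 4.5, 'position': [0.4461, -0.0284, 0.0458], 'tool_rot': [3.1401, 0.0042, -3.1115], 'wrist_force': [-0.3964, 0.1711, 0.3516], 'finger_gap': 0.2174, 'joint_positions': [0.0164, 0.7892, -0.0887, 2.2242, 0.456, 0.1401, 1.1029]}
dr [-0.002, 0.004, 0.001]
dcm [-0.27, 4.32, -0.23]
```

```bash
python3 -m jog '{"linear":[[-0.05,1.4,0],[-0.05,1.4,0],[-0.05,1.2,0],[0,0.3,0],[0,0,0],[0,0,0]],"dr":[[0,0,0],[0,0,0],[0,0,0],[0,0,0],[0,0,0],[0,0,0]],"gripper":[-1,-1,-1,-1,-1,-1]}' 20; python3 -c "
from h import *
lev(-3.11,[.4434,.0148,.0435])
c=r.read_camera('wrist');marks(['dimmer_grip','dimmer_mark'],'wrist');
cv2.imwrite('pics/w2.png',cv2.resize(c['img'][120:,160:480,::-1],None,fx=2,fy=2))"
```

```text
time: 5.0
position: [0.445, 0.0144, 0.0463]
tool_rot: [3.141, 0.005, -3.114]
wrist_force: [-0.3, 0.2, 0.5]
finger_gap: 0.003
{'time': 5.0, 'position': [0.445, 0.0144, 0.0463], 'tool_rot': [3.1412, 0.0054, -3.1144], 'wrist_force': [-0.3461, 0.1728, 0.4996], 'finger_gap': 0.0034, 'joint_positions': [-0.0906, 0.7875, -0.0737, 2.231, 0.4158, 0.13, 1.0429]}
dr [-0.001, 0.005, 0.004]
dcm [-0.16, 0.04, -0.28]
wrist dimmer_grip 0.76 [0.4425, -0.0264, 0.0575]
wrist dimmer_mark 0.61 [0.4439, 0.0152, 0.0577]
```

View pics/w2.png

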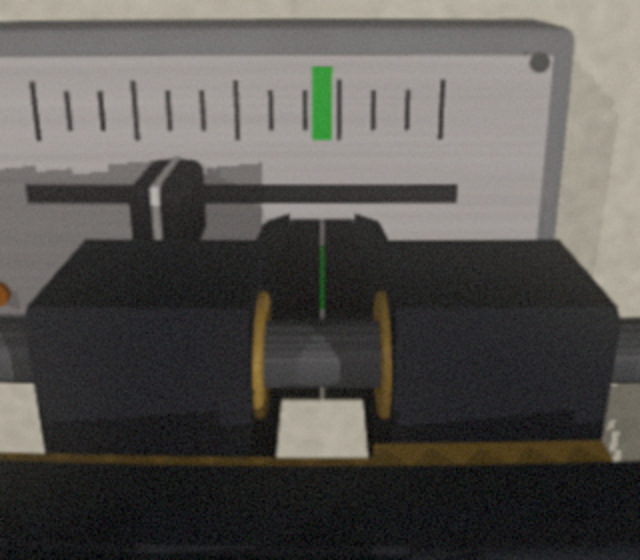

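The slider didn't move. It is still at crop (165,195) and the fingers are shut at the mark, at (322,222). I'll check where the fingers are relative to the slider.

```bash
python3 - <<'E'
from h import *
s=st(); c=r.read_camera("wrist")
P=[(160+28/2,120+193/2),(160+456/2,120+193/2),(160+322/2,120+68/2),(160+322/2,120+140/2),(160+322/2,120+315/2)]
print(np.round(px2w(c,s,P,.038),4).tolist())
print("top of grip",np.round(px2w(c,s,[(160+178/2,120+160/2),(160+155/2,120+205/2)],.066),4).tolist(), c["intrinsics"])
a=r.read_camera("top")["img"][190:250,230:320,::-1]; b=r.read_camera("scene")["img"][140:200,295:395,::-1]
a=cv2.resize(a,(600,400),interpolation=2)[:300]*1; b=cv2.resize(b,(500,300),interpolation=2)
cv2.imwrite("pics/c3.png",np.vstack([cv2.resize(a,(500,260)),b]))
E
```

```text
{'time': 5.15, 'position': [0.445, 0.0138, 0.0463], 'tool_rot': [3.1414, 0.0053, -3.1159], 'wrist_force': [0.4011, -0.8192, -0.1025], 'finger_gap': 0.0083, 'joint_positions': [-0.0897, 0.7875, -0.0733, 2.2311, 0.4158, 0.1299, 1.0427]}
[[0.4458, -0.0763, 0.038], [0.4422, 0.0553, 0.038], [0.405, 0.0134, 0.038], [0.4265, 0.014, 0.038], [0.4851, 0.0155, 0.038]]
top of grip [[0.4252, -0.0228, 0.066], [0.4376, -0.0292, 0.066]] [[319.90406552   0.         320.65809381]
 [  0.         319.90406552 192.44838258]
 [  0.           0.           1.        ]]
```

View pics/c3.png

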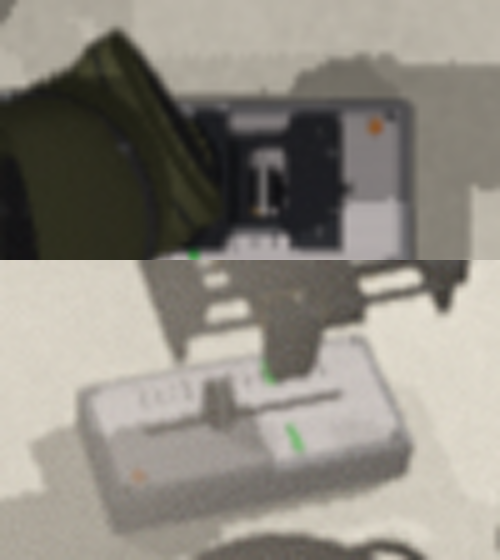

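```bash
python3 - <<'E'
from h import *
s=r.get_state(); c=r.read_camera("scene")
def proj(c,P):
    X=(c["extrinsics"]@np.c_[P,np.ones(len(P))].T).T[:,:3]*[1,-1,-1]
    return cv2.projectPoints(X,np.zeros(3),np.zeros(3),c["intrinsics"],np.array(c["D"]))[0][:,0]
for c in (c,):
    P=np.array([s["position"],s["position"]+[0,0,.02],[.4445,-.028,.038],[.4445,-.028,.066],[.415,.0147,.038],[.4715,.0157,.038]])
    p=proj(c,P); print(np.round(p,1).tolist()); print("crop",np.round((p-[295,140])*5+[0,260]).tolist())
    cam=np.linalg.inv(c["extrinsics"])[:3,3]; print(cam)
    print("tip plane x=.445:",px2w(c,s,[(353,163)],.046),px2w(c,s,[(353,163)],.066))
E
```

```text
[[351.4, 167.4], [351.9, 163.3], [338.4, 171.1], [339.0, 165.4], [348.8, 162.1], [354.0, 175.2]]
crop [[282.0, 397.0], [285.0, 376.0], [217.0, 415.0], [220.0, 387.0], [269.0, 370.0], [295.0, 436.0]]
[ 1.17206861 -0.28308661  0.96899415]
tip plane x=.445: [[0.42825217 0.02438127 0.046     ]] [[0.44436963 0.01771887 0.066     ]]
```

Both the scene view and the missed grip suggest the real fingertips sit about 20 mm higher than the reported TCP. I'll feel for the panel gently here, with the fingers shut.

```bash
for z in 1; do python3 -m jog '{"linear":[[0,0,-0.5],[0,0,-0.3]],"dr":[[0,0,0],[0,0,0]],"gripper":[-1,-1]}'; python3 -m jog '{"linear":[[0,0,-0.3],[0,0,0]],"dr":[[0,0,0],[0,0,0]],"gripper":[-1,-1]}' ; done
```

```text
time: 5.52
position: [0.4455, 0.0137, 0.0383]
tool_rot: [3.141, 0.007, -3.117]
wrist_force: [0.3, 0.3, 0.4]
finger_gap: 0.005
time: 5.68
position: [0.4452, 0.0135, 0.0342]
tool_rot: [3.141, 0.006, -3.117]
wrist_force: [-0.1, 0.5, -0.6]
finger_gap: 0.004
```

```bash
python3 -m jog '{"linear":[[0,0,-0.4],[0,0,0]],"dr":[[0,0,0],[0,0,0]],"gripper":[-1,-1]}';python3 -m jog '{"linear":[[0,0,-0.4],[0,0,0]],"dr":[[0,0,0],[0,0,0]],"gripper":[-1,-1]}'
```

```text
time: 5.85
position: [0.445, 0.0135, 0.0294]
tool_rot: [3.141, 0.005, -3.117]
wrist_force: [0.4, 0.2, -0.1]
finger_gap: 0.006
time: 6.02
position: [0.4449, 0.0136, 0.0249]
tool_rot: [3.141, 0.005, -3.117]
wrist_force: [0.4, -0.4, 0.1]
finger_gap: 0.001
```

```bash
python3 -m jog '{"linear":[[0,0,-0.3],[0,0,0]],"dr":[[0,0,0],[0,0,0]],"gripper":[-1,-1]}';python3 -m jog '{"linear":[[0,0,-0.2],[0,0,0]],"dr":[[0,0,0],[0,0,0]],"gripper":[-1,-1]}'
```

```text
time: 6.18
position: [0.4449, 0.0136, 0.0215]
tool_rot: [3.141, 0.005, -3.116]
wrist_force: [0.1, -0.5, 0.0]
finger_gap: 0.007
time: 6.35
position: [0.4449, 0.0136, 0.0193]
tool_rot: [3.141, 0.005, -3.116]
wrist_force: [-0.5, 0.1, 0.2]
finger_gap: 0.008
```

```bash
python3 -m jog '{"linear":[[0,0,-0.2],[0,0,0]],"dr":[[0,0,0],[0,0,0]],"gripper":[-1,-1]}';python3 -m jog '{"linear":[[0,0,-0.2],[0,0,0]],"dr":[[0,0,0],[0,0,0]],"gripper":[-1,-1]}'; python3 - <<'E'
from h import *
s=st(); c=shot("wrist","w4.png"); b=r.read_camera("scene")["img"][140:200,295:395,::-1]
cv2.imwrite("pics/c4.png",np.vstack([c["img"][160:360,120:520,::-1].repeat(1,0),cv2.resize(b,(400,240),interpolation=2)]))
E
```

```text
time: 6.52
position: [0.445, 0.0136, 0.0171]
tool_rot: [3.141, 0.005, -3.116]
wrist_force: [1.1, 0.5, 0.6]
finger_gap: 0.005
time: 6.68
position: [0.445, 0.0136, 0.0151]
tool_rot: [3.141, 0.005, -3.116]
wrist_force: [-0.8, 0.2, -0.4]
finger_gap: 0.006
{'time': 6.6833, 'position': [0.445, 0.0136, 0.0151], 'tool_rot': [3.1414, 0.0051, -3.1163], 'wrist_force': [-0.8014, 0.2002, -0.4397], 'finger_gap': 0.006, 'joint_positions': [-0.1174, 0.8586, -0.0278, 2.2403, 0.5144, 0.0434, 0.9466]}
```

View pics/c4.png

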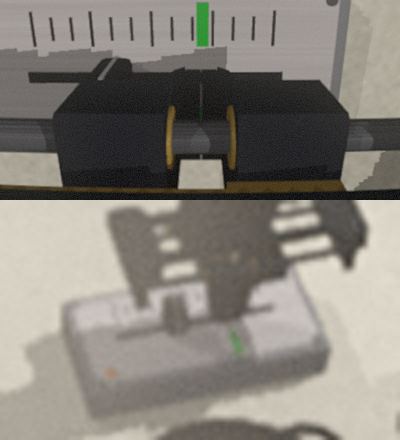

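The fingertips now sit at the track, about 25 mm higher than the reported TCP. q6 is near its limit, so I won't go lower. I'll lift, step back to the slider, descend and grip.

```bash
python3 -m jog '{"linear":[[0,0,2.5],[0,0,2.5],[0,-2.1,0],[0,-2.1,0],[0,0,0],[0,0,0]],"dr":[[0,0,0],[0,0,0],[0,0,0],[0,0,0],[0,0,0],[0,0,0]],"gripper":[-1,-1,-0.2,-0.2,-0.2,-0.2]}';  python3 -c "
from h import *
lev(-3.11,[.4445,-.028,.0185])"
```

```text
time: 7.28
position: [0.4451, -0.028, 0.0676]
tool_rot: [3.141, 0.005, -3.113]
wrist_force: [0.2, 0.5, -0.4]
finger_gap: 0.284
{'time': 7.2833, 'position': [0.4451, -0.028, 0.0676], 'tool_rot': [3.1406, 0.0053, -3.1129], 'wrist_force': [0.192, 0.4512, -0.3694], 'finger_gap': 0.2835, 'joint_positions': [0.0587, 0.7418, -0.1579, 2.2171, 0.526, 0.2115, 1.0257]}
dr [-0.001, 0.005, 0.003]
dcm [-0.06, 0.0, -4.91]
```

```bash
python3 -m jog '{"linear":[[0,0,0],[0,0,0],[0,0,-2],[0,0,-2],[0,0,-0.8],[0,0,0],[0,0,0]],"dr":[[0,0,0],[0,0,0],[0,0,0],[0,0,0],[0,0,0],[0,0,0],[0,0,0]],"gripper":[0,0,0,0,0,0,0]}'; python3 -c "
from h import *
lev(-3.11,[.4445,-.028,.0185])"; python3 -m jog '{"linear":[[0,0,0],[0,0,0],[0,0,0],[0,0,0],[0,0,0],[0,0,0]],"dr":[[0,0,0],[0,0,0],[0,0,0],[0,0,0],[0,0,0],[0,0,0]],"gripper":[-1,-1,-1,-1,-1,-1]}' 20;python3 -c "
from h import *
lev(-3.11,[.4434,.0148,.0185])"
```

```text
time: 7.87
position: [0.4458, -0.0211, 0.0174]
tool_rot: [3.137, 0.007, -3.105]
wrist_force: [0.2, -0.3, -0.5]
finger_gap: 0.502
{'time': 7.8667, 'position': [0.4458, -0.0211, 0.0174], 'tool_rot': [3.1367, 0.0066, -3.1047], 'wrist_force': [0.2374, -0.2539, -0.5216], 'finger_gap': 0.5016, 'joint_positions': [-0.0239, 0.8529, -0.0459, 2.2374, 0.584, 0.054, 0.9705]}
dr [-0.005, 0.006, -0.005]
dcm [-0.13, -0.69, 0.11]
time: 8.37
position: [0.446, -0.0208, 0.0188]
tool_rot: [3.137, 0.007, -3.105]
wrist_force: [0.2, 0.2, -7.0]
finger_gap: 0.18
{'time': 8.3667, 'position': [0.446, -0.0208, 0.0188], 'tool_rot': [3.1369, 0.0073, -3.1049], 'wrist_force': [0.2273, 0.2453, -6.9898], 'finger_gap': 0.1798, 'joint_positions': [-0.0236, 0.8497, -0.048, 2.2373, 0.5831, 0.0572, 0.9702]}
dr [-0.005, 0.007, -0.005]
dcm [-0.26, 3.56, -0.03]
```

Gripped: the gap is 15.8 mm. Now I'll slide to the mark.

```bash
python3 -m jog '{"linear":[[-0.03,1,0],[-0.03,1,0],[-0.03,1,0],[0,0.5,0],[0,0,0],[0,0,0]],"dr":[[0,0,0],[0,0,0],[0,0,0],[0,0,0],[0,0,0],[0,0,0]],"gripper":[-1,-1,-1,-1,-1,-1]}' 20; python3 - <<'E'
from h import *
lev(-3.11,[.4434,.0148,.0185]); c=r.read_camera('wrist');cv2.imwrite('pics/w5.png',cv2.resize(c['img'][120:280,200:420,::-1],None,fx=3,fy=3)); r.read_camera("scene"); marks(["dimmer_grip","dimmer_mark"],"scene"); lev(-3.11)
E
```

```text
time: 8.87
position: [0.4449, 0.0181, 0.0188]
tool_rot: [3.137, 0.007, -3.105]
wrist_force: [0.4, -0.8, -4.8]
finger_gap: 0.181
{'time': 8.8667, 'position': [0.4449, 0.0181, 0.0188], 'tool_rot': [3.1374, 0.0071, -3.1047], 'wrist_force': [0.4038, -0.7545, -4.7834], 'finger_gap': 0.1809, 'joint_positions': [-0.1163, 0.8497, -0.041, 2.2414, 0.5637, 0.0513, 0.9015]}
dr [-0.004, 0.007, -0.005]
dcm [-0.15, -0.33, -0.03]
scene dimmer_grip 0.37 [0.7511, 0.1851, -0.0011]
scene dimmer_grip 0.36 [0.4405, 0.0177, 0.0547]
scene dimmer_mark 0.66 [0.4424, 0.0151, 0.0561]
scene dimmer_mark 0.41 [0.3324, -0.1992, 0.0005]
scene dimmer_mark 0.35 [0.7516, 0.1869, -0.0043]
{'time': 9.0667, 'position': [0.4449, 0.018, 0.0188], 'tool_rot': [3.1364, 0.0073, -3.1054], 'wrist_force': [-0.2241, 1.6287, -3.4159], 'finger_gap': 0.1816, 'joint_positions': [-0.1146, 0.8497, -0.042, 2.2416, 0.5638, 0.0507, 0.9018]}
dr [-0.005, 0.007, -0.005]
```

View pics/w5.png

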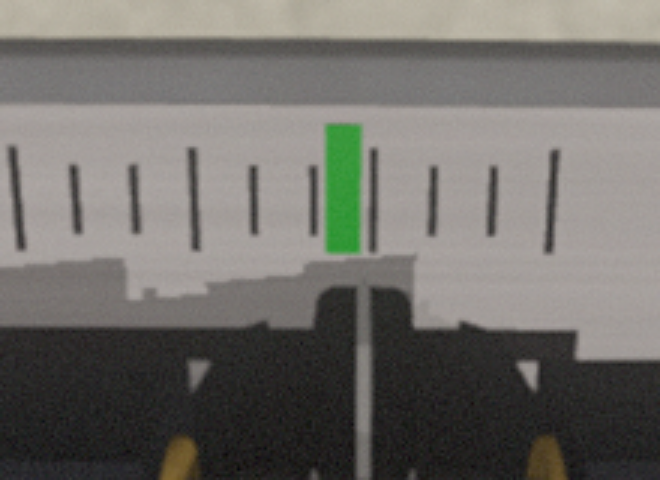

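The slider's line is at px 363 and the green mark at 344, about 3 mm past. I'll move it back 3.2 mm.

```bash
python3 -m jog '{"linear":[[0,-0.32,0],[0,0,0],[0,0,0],[0,0,0]],"dr":[[0,0,0],[0,0,0],[0,0,0],[0,0,0]],"gripper":[-1,-1,-1,-1]}' 20; python3 - <<'E'
from h import *
s=r.get_state();c=r.read_camera('wrist');print(s["position"],s["wrist_force"]);I=c["img"].astype(int)
h=cv2.cvtColor(c["img"],cv2.COLOR_RGB2HSV); g=(h[...,0]>45)&(h[...,0]<75)&(h[...,1]>150)&(h[...,2]>60)
v,u=np.nonzero(g); print("green u",u.mean(),v.min(),v.max()); print(I[235,310:335].sum(1)//3,I[245,310:335].sum(1)//3)
E
```

```text
time: 9.4
position: [0.445, 0.0147, 0.0188]
tool_rot: [3.135, 0.008, -3.106]
wrist_force: [-0.0, 0.7, -3.3]
finger_gap: 0.18
[0.4450357  0.0146726  0.01877927] [-0.04916714  0.65887024 -3.31662749]
green u 320.90425531914894 162 203
[ 37  42  38  36  45  41  35  34  63 111 124 125 123 105  68  39  38  37
  38  44  44  40  39  40  40] [ 40  34  30  33  47  38  39  30  62 116 129 129 129 105  66  28  41  41
  29  32  32  30  40  44  36]
```

The slider line is at u=321 and the green at u=320.9, so it is on the mark. Next I'll release, rise, and head for the left pot.

```bash
python3 -m jog '{"linear":[[0,0,0],[0,0,0],[0,0,0],[0,0,3],[0,0,4],[0,0,4],[0,0,4],[0,0,0]],"dr":[[0,0,0],[0,0,0],[0,0,0],[0,0,0],[0,0,0],[0,0,0],[0,0,0],[0,0,0]],"gripper":[-0.3,-0.3,-0.3,-0.3,-0.3,-0.3,-1,-1]}' 20;  python3 -m jog '{"linear":[[0.9,3.7,0.4],[0.9,3.7,0.4],[0.9,3.7,0.4],[0.9,3.7,0.4],[0.9,3.7,0],[0.9,3.7,0],[0.9,3.7,0],[0.9,3.5,0],[0,0,0],[0,0,0]],"dr":[[0,0,0],[0,0,0],[0,0,0],[0,0,0],[0,0,0],[0,0,0],[0,0,0],[0,0,0],[0,0,0],[0,0,0]],"gripper":[-1,-1,-1,-1,-1,-1,-1,-1,-1,-1]}' 20; python3 - <<'E'
from h import *
s=lev(-3.11,[.517,.314,.16]);r.read_camera("wrist"); marks(["dimmer_grip","knob_a","cover_a"],"wrist")
E
```

```text
time: 10.12
position: [0.4423, 0.013, 0.173]
tool_rot: [3.14, 0.0, -3.104]
wrist_force: [0.1, 0.3, 0.1]
finger_gap: 0.221
time: 10.95
position: [0.5135, 0.3129, 0.1925]
tool_rot: [-3.136, 0.004, -3.121]
wrist_force: [0.7, -1.1, -0.9]
finger_gap: 0.001
{'time': 10.95, 'position': [0.5135, 0.3129, 0.1925], 'tool_rot': [-3.1364, 0.0044, -3.1207], 'wrist_force': [0.7489, -1.0855, -0.876], 'finger_gap': 0.0006, 'joint_positions': [-0.4109, 0.694, -0.3819, 1.6541, 0.33, 0.8574, 0.6608]}
dr [0.005, 0.005, 0.011]
dcm [0.35, 0.11, -3.25]
wrist dimmer_grip 0.85 [0.4404, 0.0159, 0.0562]
wrist knob_a 0.77 [0.5245, 0.3135, 0.129]
wrist cover_a 0.86 [0.5184, 0.3186, 0.0915]
```

```bash
python3 -m jog '{"linear":[[0.6,0.2,-3],[0,0,-2.7],[0,0,0],[0,0,0]],"dr":[[0.005,0.005,0.011],[0,0,0],[0,0,0],[0,0,0]],"gripper":[-1,-1,-1,-1]}' ; python3 -m jog '{"linear":[[0,0,-0.4],[0,0,0]],"dr":[[0,0,0],[0,0,0]],"gripper":[-1,-1]}';python3 -m jog '{"linear":[[0,0,-0.4],[0,0,0]],"dr":[[0,0,0],[0,0,0]],"gripper":[-1,-1]}'; python3 - <<'E'
from h import *
s=lev(-3.11,[.519,.315,.13]); c=r.read_camera('wrist'); b=r.read_camera("scene")["img"][130:200,410:490,::-1]
a=cv2.resize(c["img"][120:320,160:480,::-1],None,fx=1.25,fy=1.25)
cv2.imwrite("pics/c6.png",np.vstack([a,cv2.resize(b,(400,350),interpolation=2)]))
E
```

```text
time: 11.48
position: [0.5224, 0.305, 0.1368]
tool_rot: [-3.138, 0.003, -3.121]
wrist_force: [0.9, 0.1, 0.1]
finger_gap: 0.005
time: 11.65
position: [0.5231, 0.3031, 0.1342]
tool_rot: [-3.137, 0.004, -3.123]
wrist_force: [-0.0, 0.3, 0.4]
finger_gap: 0.01
time: 11.82
position: [0.5242, 0.3031, 0.1321]
tool_rot: [-3.138, 0.007, -3.124]
wrist_force: [-0.6, -0.4, -0.0]
finger_gap: 0.006
{'time': 11.8167, 'position': [0.5242, 0.3031, 0.1321], 'tool_rot': [-3.1384, 0.0069, -3.1245], 'wrist_force': [-0.581, -0.4387, -0.0296], 'finger_gap': 0.006, 'joint_positions': [-0.4075, 0.7742, -0.3489, 1.6991, 0.3763, 0.7315, 0.6408]}
dr [0.003, 0.007, 0.014]
dcm [-0.52, 1.19, -0.21]
```

View pics/c6.png

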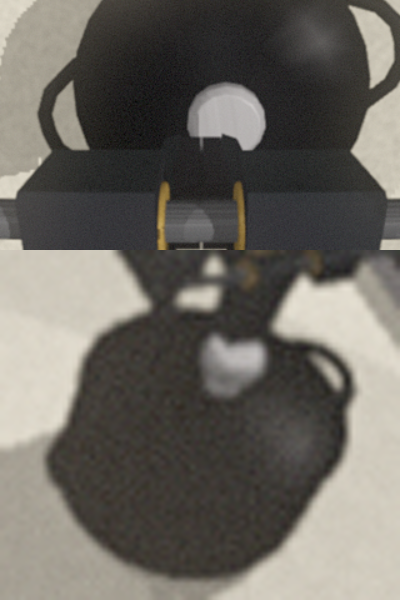

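The knob's top is at crop (227,122) and the fingers are at column 200, so they are about 12 mm off in y. I'll compute the correction.

```bash
python3 - <<'E'
from h import *
s0=dict(position=[.5242,.3031,.1321],tool_rot=[-3.1384,.0069,-3.1245]); c=r.read_camera("wrist")
print(px2w(c,s0,[(160+227/1.25,120+121/1.25),(160+188/1.25,216),(160+265/1.25,216)],.140))
s=r.get_state();marks(["knob_a"],"wrist")
m=r.silhouettes("knob_a","wrist")[0]["mask"];v,u=np.nonzero(m);print(u.min(),u.max(),v.min(),v.max())
print(px2w(c,s,[((u.min()+u.max())/2,v.min()+(u.max()-u.min())/2)],.14)); lev(-3.11,[.519,.315,.13])
E
```

```text
[[0.5165297  0.3150751  0.14      ]
 [0.51637827 0.2977617  0.14      ]
 [0.51576334 0.33193993 0.14      ]]
wrist knob_a 0.69 [0.5194, 0.3132, 0.1302]
308 371 184 239
[[0.51618177 0.31456308 0.14      ]]
{'time': 12.0667, 'position': [0.5242, 0.3037, 0.1322], 'tool_rot': [-3.1389, 0.0071, -3.124], 'wrist_force': [-0.9966, -0.8951, -0.3833], 'finger_gap': 0.0045, 'joint_positions': [-0.4079, 0.7742, -0.3492, 1.6985, 0.3762, 0.7316, 0.6409]}
dr [0.003, 0.007, 0.014]
dcm [-0.52, 1.13, -0.22]
```

```bash
python3 -m jog '{"linear":[[-0.7,1.1,0],[0,0,0],[0,0,0]],"dr":[[0.003,0.007,0.014],[0,0,0],[0,0,0]],"gripper":[-1,-1,-1]}' ; for i in 1; do python3 -m jog '{"linear":[[0,0,-0.4],[0,0,0]],"dr":[[0,0,0],[0,0,0]],"gripper":[-1,-1]}'; python3 -m jog '{"linear":[[0,0,-0.4],[0,0,0]],"dr":[[0,0,0],[0,0,0]],"gripper":[-1,-1]}'; python3 -m jog '{"linear":[[0,0,-0.3],[0,0,0]],"dr":[[0,0,0],[0,0,0]],"gripper":[-1,-1]}' ; done; python3 -c "
from h import *
lev(-3.11,[.517,.3148,.12])"
```

```text
time: 12.32
position: [0.5165, 0.3162, 0.1325]
tool_rot: [3.14, -0.0, -3.108]
wrist_force: [-0.3, -0.3, -0.6]
finger_gap: 0.004
time: 12.48
position: [0.516, 0.3172, 0.1283]
tool_rot: [3.139, -0.0, -3.107]
wrist_force: [-0.3, -0.7, -0.4]
finger_gap: 0.007
time: 12.65
position: [0.516, 0.3171, 0.1236]
tool_rot: [3.14, -0.001, -3.107]
wrist_force: [0.3, -0.6, -0.4]
finger_gap: 0.005
time: 12.82
position: [0.516, 0.3166, 0.12]
tool_rot: [3.14, -0.001, -3.107]
wrist_force: [-0.7, 0.7, 0.8]
finger_gap: 0.005
{'time': 12.8167, 'position': [0.516, 0.3166, 0.12], 'tool_rot': [3.1405, -0.0009, -3.1072], 'wrist_force': [-0.6784, 0.7472, 0.8235], 'finger_gap': 0.005, 'joint_positions': [-0.4287, 0.7932, -0.3506, 1.7027, 0.3808, 0.7137, 0.6315]}
dr [-0.001, -0.001, -0.003]
dcm [0.1, -0.18, 0.0]
```

```bash
python3 -m jog '{"linear":[[0,0,-0.2],[0,0,0]],"dr":[[0,0,0],[0,0,0]],"gripper":[-1,-1]}'; python3 -m jog '{"linear":[[0,0,-0.2],[0,0,0]],"dr":[[0,0,0],[0,0,0]],"gripper":[-1,-1]}';  python3 -m jog '{"linear":[[0,0,-0.2],[0,0,0]],"dr":[[0,0,0],[0,0,0]],"gripper":[-1,-1]}'
```

```text
time: 12.98
position: [0.516, 0.3163, 0.1175]
tool_rot: [3.141, -0.001, -3.108]
wrist_force: [-0.7, -0.2, 0.1]
finger_gap: 0.007
time: 13.15
position: [0.5161, 0.3162, 0.1153]
tool_rot: [3.141, -0.001, -3.108]
wrist_force: [0.2, 0.4, 0.5]
finger_gap: 0.007
time: 13.32
position: [0.5162, 0.3162, 0.1132]
tool_rot: [3.141, -0.001, -3.108]
wrist_force: [0.0, 0.4, -0.1]
finger_gap: 0.003
```

```bash
python3 -m jog '{"linear":[[0,0,-0.2],[0,0,0]],"dr":[[0,0,0],[0,0,0]],"gripper":[-1,-1]}'; python3 -m jog '{"linear":[[0,0,-0.2],[0,0,0]],"dr":[[0,0,0],[0,0,0]],"gripper":[-1,-1]}'
```

```text
time: 13.48
position: [0.5163, 0.3163, 0.1111]
tool_rot: [3.141, -0.001, -3.108]
wrist_force: [-0.1, -0.9, -0.1]
finger_gap: 0.002
time: 13.65
position: [0.5165, 0.3165, 0.1091]
tool_rot: [3.14, -0.0, -3.108]
wrist_force: [0.2, -0.2, 1.3]
finger_gap: 0.006
```

```bash
python3 -m jog '{"linear":[[0,0,-0.1],[0,0,0]],"dr":[[0,0,0],[0,0,0]],"gripper":[-1,-1]}'; python3 -m jog '{"linear":[[0,0,-0.15],[0,0,0]],"dr":[[0,0,0],[0,0,0]],"gripper":[-1,-1]}'; python3 -c "
from h import *
for i in range(3): st(); r.read_camera('wrist')"
```

```text
time: 13.82
position: [0.5165, 0.3165, 0.1082]
tool_rot: [3.14, -0.0, -3.108]
wrist_force: [-0.9, 1.0, 1.6]
finger_gap: 0.004
time: 13.98
position: [0.5166, 0.3165, 0.1078]
tool_rot: [3.14, 0.0, -3.108]
wrist_force: [-1.0, -0.2, 1.9]
finger_gap: 0.0
{'time': 13.9833, 'position': [0.5166, 0.3165, 0.1078], 'tool_rot': [3.1404, 0.0005, -3.108], 'wrist_force': [-1.0189, -0.1781, 1.8923], 'finger_gap': 0.0005, 'joint_positions': [-0.4336, 0.8096, -0.3414, 1.7107, 0.3907, 0.6879, 0.6227]}
{'time': 14.0333, 'position': [0.5166, 0.3165, 0.1078], 'tool_rot': [3.1403, 0.0005, -3.1081], 'wrist_force': [-0.3838, 0.049, 2.2899], 'finger_gap': 0.0083, 'joint_positions': [-0.4336, 0.8097, -0.3413, 1.7108, 0.3906, 0.6877, 0.6227]}
{'time': 14.0833, 'position': [0.5166, 0.3165, 0.1076], 'tool_rot': [3.1404, 0.0004, -3.108], 'wrist_force': [-0.5932, -0.828, 4.7209], 'finger_gap': 0.0019, 'joint_positions': [-0.4336, 0.81, -0.3413, 1.7109, 0.3907, 0.6874, 0.6226]}
```

```bash
python3 -m jog '{"linear":[[0,0,-0.15],[0,0,0]],"dr":[[0,0,0],[0,0,0]],"gripper":[-1,-1]}'; python3 -m jog '{"linear":[[0,0,-0.2],[0,0,0]],"dr":[[0,0,0],[0,0,0]],"gripper":[-1,-1]}'; python3 -c "
from h import *
for i in range(3): st(); r.read_camera('wrist')"
```

```text
time: 14.3
position: [0.5166, 0.3165, 0.1079]
tool_rot: [3.141, 0.001, -3.108]
wrist_force: [-0.3, -0.5, 1.8]
finger_gap: 0.007
time: 14.47
position: [0.5168, 0.3166, 0.1079]
tool_rot: [3.141, 0.003, -3.109]
wrist_force: [-0.9, -0.8, 1.6]
finger_gap: 0.004
{'time': 14.4667, 'position': [0.5168, 0.3166, 0.1079], 'tool_rot': [3.1405, 0.0025, -3.1085], 'wrist_force': [-0.8834, -0.8056, 1.557], 'finger_gap': 0.0038, 'joint_positions': [-0.4351, 0.809, -0.3398, 1.7118, 0.3918, 0.6858, 0.6206]}
{'time': 14.5167, 'position': [0.5168, 0.3167, 0.1077], 'tool_rot': [3.1404, 0.0025, -3.1085], 'wrist_force': [0.475, -0.4187, 1.1162], 'finger_gap': 0.0027, 'joint_positions': [-0.4351, 0.8092, -0.3398, 1.7119, 0.3918, 0.6854, 0.6207]}
{'time': 14.5667, 'position': [0.5168, 0.3167, 0.1075], 'tool_rot': [3.1404, 0.0023, -3.1085], 'wrist_force': [-1.4329, -0.5729, 7.9158], 'finger_gap': 0.0063, 'joint_positions': [-0.435, 0.8096, -0.3398, 1.7118, 0.3919, 0.6853, 0.6207]}
```

```bash
python3 -m jog '{"linear":[[0,0,-0.3],[0,0,-0.3],[0,0,-0.3]],"dr":[[0,0,0],[0,0,0],[0,0,0]],"gripper":[-1,-1,-1]}'; python3 -c "
from h import *
for i in range(2): st(); r.read_camera('wrist')"
```

```text
time: 14.87
position: [0.517, 0.3167, 0.1073]
tool_rot: [-3.141, 0.006, -3.11]
wrist_force: [-5.8, -5.1, 26.9]
finger_gap: 0.007
{'time': 14.8667, 'position': [0.517, 0.3167, 0.1073], 'tool_rot': [-3.1413, 0.006, -3.1097], 'wrist_force': [-5.7545, -5.1047, 26.8867], 'finger_gap': 0.007, 'joint_positions': [-0.4386, 0.8087, -0.3361, 1.7143, 0.3949, 0.6814, 0.6154]}
{'time': 14.9167, 'position': [0.517, 0.3167, 0.1073], 'tool_rot': [-3.1413, 0.0061, -3.1096], 'wrist_force': [-6.5, -5.0256, 27.8517], 'finger_gap': 0.0063, 'joint_positions': [-0.4388, 0.8087, -0.336, 1.7144, 0.395, 0.6812, 0.6153]}
```

```bash
A="
from h import *
f=[];z=[]
for i in range(5): s=r.get_state(); f.append(s['wrist_force'][2]);z.append(s['position'][2]); r.read_camera('wrist')
print('Z',np.mean(z).round(5),'F',np.mean(f).round(2),np.std(f).round(2))"
python3 -m jog '{"linear":[[0,0,0.1],[0,0,0]],"dr":[[0,0,0],[0,0,0]],"gripper":[-1,-1]}'; python3 -c "$A"; python3 -m jog '{"linear":[[0,0,0.1],[0,0,0]],"dr":[[0,0,0],[0,0,0]],"gripper":[-1,-1]}' | sed -n 2,4p; python3 -c "$A"; python3 -m jog '{"linear":[[0,0,0.12],[0,0,0]],"dr":[[0,0,0],[0,0,0]],"gripper":[-1,-1]}'| sed -n 2,4p; python3 -c "$A"; python3 -m jog '{"linear":[[0,0,0.4],[0,0,0]],"dr":[[0,0,0],[0,0,0]],"gripper":[-1,-1]}'| sed -n 2,4p; python3 -c "$A"
```

```text
time: 15.13
position: [0.5172, 0.3168, 0.1098]
tool_rot: [3.141, 0.008, -3.11]
wrist_force: [0.3, -1.1, 0.6]
finger_gap: 0.006
Z 0.10916 F 0.8 0.34
position: [0.5172, 0.3168, 0.1089]
tool_rot: [-3.141, 0.006, -3.11]
wrist_force: [0.4, -0.3, 1.7]
Z 0.10894 F 1.11 0.57
position: [0.5171, 0.3168, 0.1103]
tool_rot: [-3.141, 0.006, -3.11]
wrist_force: [0.4, -0.1, 1.0]
Z 0.11019 F 0.42 0.56
position: [0.5167, 0.3165, 0.1141]
tool_rot: [-3.141, 0.005, -3.109]
wrist_force: [-0.2, 0.0, -0.3]
Z 0.11369 F -0.1 0.33
```

The left knob yields like a spring: about 0.5 N/mm from z .111 to .1075, then a hard stop. I'll tap the middle knob next to compare.

```bash
python3 -m jog '{"linear":[[0,0,3],[0.4,-1,2],[1.4,-3.8,0],[1.4,-3.8,0],[1.4,-3.8,0],[1.4,-3.8,0],[1.4,-3.8,0],[1.4,-3.8,0],[1.4,-3.8,0],[1.4,-3.8,0]],"dr":[[0,0,0],[0,0,0],[0,0,0],[0,0,0],[0,0,0],[0,0,0],[0,0,0],[0,0,0],[0,0,0],[0,0,0]],"gripper":[-1,-1,-1,-1,-1,-1,-1,-1,-1,-1]}' >/dev/null; python3 -m jog '{"linear":[[1.4,-3.6,-0.5],[0.7,-1,-0.5],[0,0,0],[0,0,0]],"dr":[[0,0,0],[0,0,0],[0,0,0],[0,0,0]],"gripper":[-1,-1,-1,-1]}'; cat >> h.py <<'E'
def knob(yaw=-3.11,z=.12):
    s=r.get_state(); c=r.read_camera("wrist")
    for d in r.silhouettes("knob_a","wrist")[:2]:
        v,u=np.nonzero(d["mask"]);w=u.max()-u.min()
        P=px2w(c,s,[((u.min()+u.max())/2,v.min()+w/2),(u.min(),v.mean()),(u.max(),v.mean())],.14)
        print(round(d["p"],2),"knob",np.round(P[0],4).tolist(),"width",round(np.linalg.norm(P[1]-P[2]),4))
    marks(["knob_a"],"wrist"); return lev(yaw,[*P[0][:2],z])
E
python3 -c "
from h import *
knob()"
```

```text
time: 17.8
position: [0.6514, -0.0573, 0.1548]
tool_rot: [3.141, 0.003, -3.103]
wrist_force: [0.3, 0.1, -0.7]
finger_gap: 0.007
0.73 knob [0.5336, -0.2423, 0.14] width 0.0153
wrist knob_a 0.58 [0.6583, -0.0485, 0.134]
{'time': 17.95, 'position': [0.6512, -0.0539, 0.1555], 'tool_rot': [3.1391, 0.0032, -3.0975], 'wrist_force': [-0.5738, 0.0747, 0.6035], 'finger_gap': 0.0046, 'joint_positions': [0.2394, 0.8133, -0.4328, 1.5209, 0.3988, 0.8926, 1.2895]}
dr [-0.003, 0.003, -0.012]
dcm [-11.76, -18.84, -3.55]
```

```bash
python3 -m jog '{"linear":[[0.5,0.75,-1.5],[0,0,-1.8],[0,0,0],[0,0,0]],"dr":[[-0.003,0.003,-0.012],[0,0,0],[0,0,0],[0,0,0]],"gripper":[-1,-1,-1,-1]}'; python3 -c "
from h import *
s=knob(); c=r.read_camera('wrist'); cv2.imwrite('pics/w7.png',c['img'][100:320,160:480,::-1])"
```

```text
time: 18.28
position: [0.656, -0.0348, 0.1248]
tool_rot: [3.137, 0.003, -3.097]
wrist_force: [-0.3, 0.0, 1.2]
finger_gap: 0.004
0.7 knob [0.678, -0.1756, 0.14] width 0.0917
0.61 knob [0.6379, -0.0447, 0.14] width 0.1248
wrist knob_a 0.96 [0.6608, -0.0452, 0.1377]
{'time': 18.4333, 'position': [0.6564, -0.0367, 0.1252], 'tool_rot': [3.1381, 0.0039, -3.0989], 'wrist_force': [0.495, -0.9101, 0.4378], 'finger_gap': 0.0043, 'joint_positions': [0.2038, 0.8536, -0.4156, 1.5321, 0.4161, 0.8405, 1.2496]}
dr [-0.004, 0.004, -0.011]
dcm [-1.85, -0.8, -0.52]
```

View pics/w7.png

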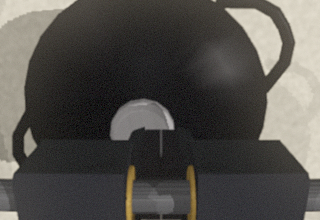

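The knob's centre is near crop (142,132) and the fingers are at column 161, so I need about 9 mm to -y.

```bash
cat > a.py <<'E'
from h import *
f=[];z=[]
for i in range(4): s=r.get_state(); f.append(s['wrist_force'][2]);z.append(s['position'][2]); r.read_camera('wrist')
print('Z',np.mean(z).round(5),'F',np.mean(f).round(2),np.std(f).round(2),np.round(s["position"],4))
E
python3 -m jog '{"linear":[[0.1,-0.9,0],[0,0,-0.7],[0,0,0]],"dr":[[-0.004,0.004,-0.011],[0,0,0],[0,0,0]],"gripper":[-1,-1,-1]}'; python3 a.py;  python3 -m jog '{"linear":[[0,0,-0.3],[0,0,0]],"dr":[[0,0,0],[0,0,0]],"gripper":[-1,-1]}' >/dev/null; python3 a.py
```

```text
time: 18.73
position: [0.6587, -0.0482, 0.1198]
tool_rot: [-3.139, 0.003, -3.113]
wrist_force: [0.1, 0.7, -0.2]
finger_gap: 0.006
Z 0.1204 F 0.14 0.31 [ 0.6594 -0.048   0.1207]
Z 0.11802 F -0.4 0.41 [ 0.6598 -0.0473  0.1182]
```

```bash
for i in 1; do python3 -m jog '{"linear":[[0,0,-0.3],[0,0,0]],"dr":[[0,0,0],[0,0,0]],"gripper":[-1,-1]}' >/dev/null; python3 a.py;python3 -m jog '{"linear":[[0,0,-0.2],[0,0,0]],"dr":[[0,0,0],[0,0,0]],"gripper":[-1,-1]}' >/dev/null; python3 a.py; python3 -m jog '{"linear":[[0,0,-0.2],[0,0,0]],"dr":[[0,0,0],[0,0,0]],"gripper":[-1,-1]}' >/dev/null; python3 a.py; done
```

```text
Z 0.11552 F -0.05 0.4 [ 0.6603 -0.0472  0.1157]
Z 0.11399 F -0.29 0.35 [ 0.6607 -0.0472  0.1141]
Z 0.11234 F 0.35 0.53 [ 0.6611 -0.0471  0.1125]
```

```bash
python3 -m jog '{"linear":[[-0.2,0,-0.2],[0,0,-0.1]],"dr":[[0,0,0],[0,0,0]],"gripper":[-1,-1]}' |sed -n 2,4p; python3 a.py; python3 -m jog '{"linear":[[-0.1,0,-0.15],[0,0,-0.15]],"dr":[[0,0,0],[0,0,0]],"gripper":[-1,-1]}' |sed -n 2,4p; python3 a.py
```

```text
position: [0.6608, -0.047, 0.1117]
tool_rot: [-3.14, 0.013, -3.113]
wrist_force: [-3.6, -0.5, 8.2]
Z 0.11164 F 6.72 0.89 [ 0.6607 -0.047   0.1117]
position: [0.6609, -0.0471, 0.1116]
tool_rot: [-3.139, 0.016, -3.113]
wrist_force: [-6.5, -1.0, 11.0]
Z 0.11163 F 9.41 1.02 [ 0.6608 -0.0471  0.1116]
```

The middle knob is hard from z .1116 on (9 N, no give), so it is tight. Now the right one.

```bash
python3 -m jog '{"linear":[[0,0,2],[0,0,3],[-1.9,-3.5,0],[-1.9,-3.5,0],[-1.9,-3.5,0],[-1.9,-3.5,0],[-1.9,-3.5,0],[-1.9,-3.5,0],[-1.9,-3.5,0],[-1.9,-3.5,0]],"dr":[[0,0.008,0],[0,0.008,0],[0,0,0],[0,0,0],[0,0,0],[0,0,0],[0,0,0],[0,0,0],[0,0,0],[0,0,0]],"gripper":[-1,-1,-1,-1,-1,-1,-1,-1,-1,-1]}' >/dev/null; python3 -m jog '{"linear":[[-1.8,-2.5,-1],[0,0,-1],[0,0,0],[0,0,0]],"dr":[[0,0,0],[0,0,0],[0,0,0],[0,0,0]],"gripper":[-1,-1,-1,-1]}'; python3 -c "
from h import *
s=knob(); c=r.read_camera('wrist'); cv2.imwrite('pics/w8.png',c['img'][100:320,160:480,::-1])"
```

```text
time: 22.3
position: [0.4785, -0.3608, 0.145]
tool_rot: [-3.14, 0.004, -3.11]
wrist_force: [-0.0, 0.2, -0.3]
finger_gap: 0.004
0.75 knob [0.4712, -0.3624, 0.14] width 0.1285
wrist knob_a 0.63 [0.4882, -0.3609, 0.1322]
wrist knob_a 0.6 [0.6562, -0.0472, -0.0]
{'time': 22.45, 'position': [0.4807, -0.3585, 0.1457], 'tool_rot': [-3.141, 0.0063, -3.106], 'wrist_force': [-0.2285, 0.0879, -0.4519], 'finger_gap': 0.0063, 'joint_positions': [0.8296, 0.7648, -0.4678, 1.7041, 0.4574, 0.7771, 1.751]}
dr [0.0, 0.006, -0.004]
dcm [-0.95, -0.39, -2.57]
```

```bash
python3 -m jog '{"linear":[[0.75,-0.25,-1.2],[0,0,-1.3],[0,0,0],[0,0,0]],"dr":[[0,0.006,-0.004],[0,0,0],[0,0,0],[0,0,0]],"gripper":[-1,-1,-1,-1]}'|sed -n 2,4p; python3 a.py; python3 -m jog '{"linear":[[0,0,-0.3],[0,0,0]],"dr":[[0,0,0],[0,0,0]],"gripper":[-1,-1]}' |sed -n 2,4p; python3 a.py
```

```text
position: [0.4944, -0.356, 0.123]
tool_rot: [-3.141, 0.007, -3.1]
wrist_force: [0.8, -1.1, 0.5]
Z 0.12309 F 0.12 0.31 [ 0.4937 -0.3568  0.1233]
position: [0.4937, -0.3577, 0.1211]
tool_rot: [-3.139, 0.007, -3.103]
wrist_force: [-0.1, -0.7, 0.9]
Z 0.12124 F 0.25 0.76 [ 0.4939 -0.3578  0.1213]
```

```bash
python3 -m jog '{"linear":[[-0.5,-0.3,-0.3],[0,0,-0.3],[0,0,0]],"dr":[[0,0,0],[0,0,0],[0,0,0]],"gripper":[-1,-1,-1]}' |sed -n 2,4p; python3 -m jog '{"linear":[[0,0,-0.25],[0,0,0]],"dr":[[0,0,0],[0,0,0]],"gripper":[-1,-1]}' |sed -n 2,4p; python3 a.py
```

```text
position: [0.4883, -0.3613, 0.1149]
tool_rot: [-3.138, 0.008, -3.103]
wrist_force: [0.3, 0.3, -0.7]
position: [0.4877, -0.3615, 0.1118]
tool_rot: [-3.139, 0.007, -3.104]
wrist_force: [-0.7, -0.5, -0.2]
Z 0.1121 F -0.17 0.19 [ 0.4882 -0.3616  0.1123]
```

```bash
python3 -m jog '{"linear":[[0,0,-0.2],[0,0,-0.1]],"dr":[[0,0,0],[0,0,0]],"gripper":[-1,-1]}' |sed -n 2,4p; python3 a.py; python3 -m jog '{"linear":[[0,0,-0.15],[0,0,-0.15]],"dr":[[0,0,0],[0,0,0]],"gripper":[-1,-1]}' |sed -n 2,4p; python3 a.py
```

```text
position: [0.4887, -0.3617, 0.1116]
tool_rot: [-3.137, 0.009, -3.103]
wrist_force: [-3.3, 1.6, 10.2]
Z 0.11158 F 9.06 0.73 [ 0.4887 -0.3617  0.1116]
position: [0.4887, -0.3618, 0.1116]
tool_rot: [-3.135, 0.009, -3.104]
wrist_force: [-3.1, 1.7, 12.5]
Z 0.11158 F 11.61 0.51 [ 0.4887 -0.3618  0.1116]
```

The right knob is tight as well, hard at z .1116. The left one is the loose one: its stop is 4 mm lower and it springs back. I'll return to the left pot, opening the gripper on the way.

```bash
python3 -m jog '{"linear":[[0,0,3],[0,0,3],[0.15,3.9,0],[0.15,3.9,0],[0.15,3.9,0],[0.15,3.9,0],[0.15,3.9,0],[0.15,3.9,0],[0.15,3.9,0],[0.15,3.9,0]],"dr":[[0,0.009,0],[0,0,0],[0,0,0],[0,0,0],[0,0,0],[0,0,0],[0,0,0],[0,0,0],[0,0,0],[0,0,0]],"gripper":[-1,-1,0.6,0.6,0.6,0.6,0.6,0.6,0.6,0.6]}' | sed -n 2,4p; python3 -m jog '{"linear":[[0.15,3.9,0],[0.15,3.9,0],[0.15,3.9,0],[0.15,3.9,0],[0.15,3.9,0],[0.15,3.9,0],[0.15,3.9,0],[0.15,3.9,0],[0,0,0],[0,0,0]],"dr":[[0,0,0],[0,0,0],[0,0,0],[0,0,0],[0,0,0],[0,0,0],[0,0,0],[0,0,0],[0,0,0],[0,0,0]],"gripper":[0.6,0.6,0.6,0.6,0.6,0.6,0.6,0.6,0.6,0.6]}'
```

```text
position: [0.4991, -0.0511, 0.1755]
tool_rot: [-3.127, 0.007, -3.128]
wrist_force: [-0.1, -0.1, 0.2]
time: 26.42
position: [0.5072, 0.2921, 0.1776]
tool_rot: [-3.138, 0.013, -3.111]
wrist_force: [-0.5, -0.5, -0.4]
finger_gap: 0.802
```

```bash
python3 - <<'E'
from h import *
lev(-3.11,[.517,.3148,.12]); s=r.get_state(); c=r.read_camera("wrist")
h=cv2.cvtColor(c["img"],cv2.COLOR_RGB2HSV); m=((h[...,2]>100)&(h[...,1]<60)).astype(np.uint8)
n,l,S,C=cv2.connectedComponentsWithStats(m)
for i in range(1,n):
    if 400<S[i,4]<6000 and 200<C[i][0]<440:
        print(S[i],C[i].round(),px2w(c,s,[(S[i,0]+S[i,2]/2,S[i,1]+S[i,2]/2)],.14).round(4))
marks(["knob_a"],"wrist"); cv2.imwrite("pics/w9.png",c["img"][100:320,160:480,::-1])
E
```

```text
{'time': 26.4167, 'position': [0.5072, 0.2921, 0.1776], 'tool_rot': [-3.1379, 0.0126, -3.111], 'wrist_force': [-0.4556, -0.5391, -0.4294], 'finger_gap': 0.8025, 'joint_positions': [-0.3843, 0.6899, -0.3835, 1.727, 0.3586, 0.7862, 0.6585]}
dr [0.003, 0.013, 0.001]
dcm [0.98, 2.27, -5.76]
[232 186  30  55 777] [245. 214.] [[0.5066 0.2409 0.14  ]]
[ 328  194   49   48 1858] [352. 217.] [[0.5172 0.3152 0.14  ]]
[ 244  248   63   33 1187] [269. 268.] [[0.5681 0.2602 0.14  ]]
[ 144  291  333   20 4276] [297. 301.] [[0.766  0.2905 0.14  ]]
[ 240  312  159   41 4666] [307. 329.] [[0.6786 0.2967 0.14  ]]
[193 318  36  35 820] [212. 338.] [[0.6231 0.2066 0.14  ]]
wrist knob_a 0.77 [0.5212, 0.3152, 0.1328]
```

The knob measures (.517,.315), the same as before.

```bash
python3 -m jog '{"linear":[[1.0,2.3,0],[0,0,-2],[0,0,-2],[0,0,0],[0,0,0]],"dr":[[0.003,0.013,0],[0,0,0],[0,0,0],[0,0,0],[0,0,0]],"gripper":[0.6,0.6,0.6,0.6,0.6]}'|sed -n 2,4p; python3 -c "
from h import *
r.read_camera('wrist');lev(-3.11,[.517,.315,.089])"
```

```text
position: [0.5203, 0.3051, 0.1376]
tool_rot: [-3.136, 0.0, -3.123]
wrist_force: [0.7, 0.5, 0.7]
{'time': 26.9833, 'position': [0.5202, 0.3047, 0.1375], 'tool_rot': [-3.1354, 0.0, -3.1236], 'wrist_force': [0.0699, -0.3254, -1.2248], 'finger_gap': 0.7989, 'joint_positions': [-0.4054, 0.768, -0.3618, 1.6947, 0.3757, 0.752, 0.6362]}
dr [0.006, 0.0, 0.014]
dcm [-0.32, 1.03, -4.85]
```

```bash
python3 -m jog '{"linear":[[-0.3,1.0,0],[0,0,-1.5],[0,0,0],[0,0,0]],"dr":[[0.006,0,0.014],[0,0,0],[0,0,0],[0,0,0]],"gripper":[0.6,0.6,0.6,0.6]}'|sed -n 2,4p; python3 -c "
from h import *
r.read_camera('wrist');lev(-3.11,[.517,.315,.089])"
```

```text
position: [0.519, 0.3151, 0.1266]
tool_rot: [3.138, 0.005, -3.111]
wrist_force: [1.1, 0.5, 0.2]
{'time': 27.3667, 'position': [0.5189, 0.3148, 0.1265], 'tool_rot': [3.1388, 0.0047, -3.1111], 'wrist_force': [0.2747, -0.6206, 0.5497], 'finger_gap': 0.7978, 'joint_positions': [-0.4192, 0.7845, -0.3593, 1.6995, 0.386, 0.7227, 0.6277]}
dr [-0.003, 0.005, 0.001]
dcm [-0.19, 0.02, -3.75]
```

```bash
python3 -m jog '{"linear":[[-0.2,0,-1],[0,0,-1],[0,0,-1],[0,0,-0.4],[0,0,0],[0,0,0]],"dr":[[-0.003,0.005,0],[0,0,0],[0,0,0],[0,0,0],[0,0,0],[0,0,0]],"gripper":[0.6,0.6,0.6,0.6,0.6,0.6]}'|sed -n 2,4p; python3 -c "
from h import *
r.read_camera('wrist');lev(-3.11,[.517,.315,.089])"
```

```text
position: [0.5171, 0.3154, 0.0906]
tool_rot: [3.141, 0.001, -3.111]
wrist_force: [0.8, 0.4, -0.7]
{'time': 27.9167, 'position': [0.517, 0.3154, 0.0907], 'tool_rot': [3.1406, 0.0007, -3.1107], 'wrist_force': [-0.1283, -0.5603, -0.0486], 'finger_gap': 0.801, 'joint_positions': [-0.4355, 0.834, -0.3353, 1.7211, 0.4108, 0.6553, 0.6039]}
dr [-0.001, 0.001, 0.001]
dcm [-0.0, -0.04, -0.17]
```

```bash
python3 -m jog '{"linear":[[0,0,0],[0,0,0],[0,0,0],[0,0,0],[0,0,0],[0,0,0],[0,0,0],[0,0,0]],"dr":[[0,0,0],[0,0,0],[0,0,0],[0,0,0],[0,0,0],[0,0,0],[0,0,0],[0,0,0]],"gripper":[-1,-1,-1,-1,-1,-1,-1,-1]}' 40; python3 a.py; python3 -m jog '{"linear":[[0,0,0.4],[0,0,0.4],[0,0,0.4],[0,0,0]],"dr":[[0,0,0],[0,0,0],[0,0,0],[0,0,0]],"gripper":[-1,-1,-1,-1]}' 40; python3 a.py
```

```text
time: 28.58
position: [0.5178, 0.3154, 0.092]
tool_rot: [3.14, 0.002, -3.111]
wrist_force: [-0.1, -0.5, -0.7]
finger_gap: 0.398
Z 0.09194 F -0.36 0.3 [0.5178 0.3154 0.0919]
time: 29.12
position: [0.5167, 0.3147, 0.1035]
tool_rot: [-3.141, -0.0, -3.111]
wrist_force: [0.1, -0.4, -4.7]
finger_gap: 0.397
Z 0.10308 F -4.49 0.59 [0.5164 0.3144 0.1028]
```

The grip holds and the lid's weight is on the wrist (−4.5 N). I'll lift it to about 9 cm.

```bash
python3 -m jog '{"linear":[[0,0,1],[0,0,1.5],[0,0,1.5],[0,0,1.5],[0,0,1.5],[0,0,0.9],[0,0,0.4],[0,0,0],[0,0,0]],"dr":[[0,0,0],[0,0,0],[0,0,0],[0,0,0],[0,0,0],[0,0,0],[0,0,0],[0,0,0],[0,0,0]],"gripper":[-1,-1,-1,-1,-1,-1,-1,-1,-1]}' 40; python3 a.py; python3 -c "
from h import *
lev(-3.11,[.5175,.3152,.186])"
```

```text
time: 30.07
position: [0.514, 0.3128, 0.1909]
tool_rot: [-3.138, -0.005, -3.11]
wrist_force: [0.3, -0.2, -5.6]
finger_gap: 0.394
Z 0.19048 F -5.04 0.42 [0.5137 0.3125 0.1901]
{'time': 30.2667, 'position': [0.5137, 0.3125, 0.19], 'tool_rot': [-3.1373, -0.0065, -3.1102], 'wrist_force': [-1.1638, -0.1513, -5.7983], 'finger_gap': 0.3951, 'joint_positions': [-0.398, 0.7034, -0.3988, 1.6462, 0.3343, 0.8683, 0.6704]}
dr [0.005, -0.006, 0.0]
dcm [0.38, 0.27, -0.4]
```

```bash
python3 -m jog '{"linear":[[0.35,0.25,-0.2],[0,0,0],[0,0,0],[0,0,0]],"dr":[[0.005,-0.006,0],[0,0,0],[0,0,0],[0,0,0]],"gripper":[-1,-1,-1,-1]}' 40; python3 - <<'E'
from h import *
r.read_camera("top"); lev(-3.11,[.5175,.3152,.188]); marks(["cover_a","knob_a","pot_a"],"top"); marks(["dimmer_grip","dimmer_mark"],"top")
c=r.read_camera("scene"); marks(["cover_a","knob_a","pot_a","dimmer_grip","dimmer_mark"],"scene")
b=c["img"][80:260,180:540,::-1]; cv2.imwrite("pics/f.png",cv2.resize(b,(720,360),interpolation=2))
E
```

```text
time: 30.6
position: [0.5167, 0.3147, 0.1858]
tool_rot: [-3.141, -0.003, -3.11]
wrist_force: [-0.3, 0.4, -3.8]
finger_gap: 0.395
{'time': 30.65, 'position': [0.5166, 0.3146, 0.1858], 'tool_rot': [-3.1405, -0.0029, -3.11], 'wrist_force': [-0.1214, -0.0833, -4.665], 'finger_gap': 0.3937, 'joint_positions': [-0.3994, 0.7109, -0.3967, 1.6446, 0.3384, 0.8578, 0.6687]}
dr [0.001, -0.003, -0.0]
dcm [0.09, 0.06, 0.22]
top cover_a 0.86 [0.5136, 0.3119, 0.1815]
top cover_a 0.85 [0.4937, -0.3608, 0.0912]
top cover_a 0.79 [0.66, -0.0497, 0.0912]
top knob_a 0.79 [0.6594, -0.0461, 0.1334]
top knob_a 0.77 [0.4913, -0.363, 0.128]
top pot_a 0.96 [0.5143, 0.3138, -0.0033]
top pot_a 0.22 [0.6714, -0.4273, -0.0018]
top dimmer_grip 0.44 [0.4433, 0.0165, 0.0543]
top dimmer_mark 0.94 [0.4427, 0.017, 0.0529]
scene cover_a 0.9 [0.4929, -0.3648, 0.0949]
scene cover_a 0.74 [0.6621, -0.0475, 0.0864]
scene cover_a 0.55 [0.5223, 0.3112, 0.1777]
scene knob_a 0.88 [0.4892, -0.3622, 0.1315]
scene knob_a 0.7 [0.6561, -0.0401, 0.1334]
scene knob_a 0.55 [0.5176, 0.3211, 0.2249]
scene pot_a 0.97 [0.5197, 0.3129, 0.0016]
scene pot_a 0.93 [0.49, -0.3614, 0.0023]
scene pot_a 0.72 [0.6589, -0.0478, -0.001]
scene pot_a 0.6 [0.6552, -0.0418, 0.0872]
scene dimmer_grip 0.41 [0.3314, -0.2001, 0.0042]
scene dimmer_grip 0.37 [0.4427, 0.0166, 0.0575]
scene dimmer_grip 0.28 [0.4449, -0.0128, -0.0016]
scene dimmer_mark 0.92 [0.4419, 0.0189, 0.054]
```

View pics/f.png

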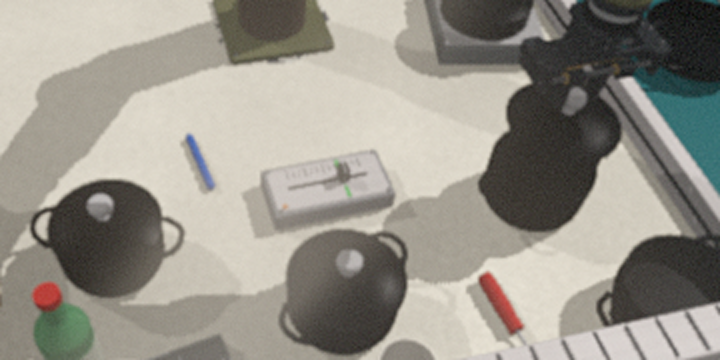

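The lid hangs about 9 cm above its own pot (crop (560,115) over (540,175)). The other two lids are shut and the slider is at the green ticks. I'm handing it in.

```bash
python3 -c "
from h import *
s=st(); print(np.abs(s['dq']).max()); r.finish_job()"
```

```text
{'time': 31.2, 'position': [0.5168, 0.3148, 0.1862], 'tool_rot': [-3.141, -0.0022, -3.1099], 'wrist_force': [-0.4446, -0.1703, -4.3008], 'finger_gap': 0.3981, 'joint_positions': [-0.3993, 0.7103, -0.3968, 1.6443, 0.3384, 0.8578, 0.6687]}
0.0011688764428063262
the job is handed in; nothing more can be done
```

The job is done and handed in at 31.2 s: the dimmer is on its green mark, and the arm is holding the left pot's lid about 9 cm above its own pot.

- **Dimmer:** I gripped the slider and moved it to the mark. In the wrist view its white line and the green tick are within a pixel of each other. Later network readings from the top and scene cameras put it within about 0.5 to 2.5 mm of the mark.
- **Finding the loose bolt:** I tapped left, middle, then right.

| Knob | Result |
|---|---|
| Left | Gave about 4 mm at roughly 0.5 N/mm, sprang back, and stopped hard at a reported z of 0.1075 |
| Middle | Hard at 0.1116, with no give at 9 N |
| Right | Hard at 0.1116, with no give at 12 N |

- **Lid:** It was gripped at 40 N, with about 4.5 N of weight on the wrist. The tool is level to about 2 mrad and still, with joint speeds no more than 0.001 rad/s. Both cameras put the lid's rim at z of about 0.18, against 0.088 for the pot's rim. The other two lids are shut, and I saw nothing else displaced in the final picture.
- **Disagreements:** The fingertips are about 28 mm higher than the reported TCP. Because of that, my first grip at the dimmer closed on nothing, without moving the slider, and I corrected for it from then on. The left tap went up to 28 N while I was confirming the stop. The silhouette network gave wrong masks for the middle and right knobs, so I used the point estimates, which agreed with each other.

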